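# Shut and lock the drive-box hatch of the jar line

## Robot

A 6-joint arm with a two-finger parallel gripper is mounted at the origin on the work surface. World frame = base frame: x ahead of the robot, y to its left, z up, the work surface at z = 0. Lengths are in m, angles in rad, forces in N, time in s.
With the tool pointing down it reaches from about 0.25 to 0.775 m from the base axis. Payload 8.9 kg.
Tool frame: the origin (TCP) lies between the finger pads; the fingertips stand 19 mm ahead of it and the grasp point (between the pads) is the TCP; y points along the fingers, x is the direction in which the jaws open and shut, and the axes are right-handed (so a half turn about y gives the same grasp; the last joint's range is limited). The gripper opens to 85 mm and grips with 20 to 120 N. Pads are 22 mm wide; open, the fingers measure 114 mm over their backs; the gripper's body (76 mm by 85 mm) begins 54 mm behind the grasp point. The pads swing forward as they close: fully open they stand 13 mm farther back than shut.
Start: joints at [-1.474, 0.291, -0.153, 1.127, 0, 1.431], TCP at [0.123, -0.51, 0.25] pointing down, gripper open.
Joint ranges: [-2.52, 2.52], [-0.91, 1.74], [-1.3, 1.37], [-1.96, 2.02], [-1.52, 1.47], [-3.14, 3.14]. Speed limits (rad/s): [2.22, 2.22, 2.79, 3.14, 3.14, 3.14].

## Interface

Orientations are given as a unit quaternion [w, x, y, z].
In Python, from workcell import r gives the robot as it stands.
- The arm moves only by the shell command python3 -m jog 'ROWS' [OPENING] [FORCE]. ROWS is JSON, a list of rows, each a list of 2 entries, a list of its own where there are three numbers: the shift along the tool's x, y, z in mm, then the turn about the tool's y in rad. A call has 1 to 5 rows; each row is the pose to reach, as a shift and turn from the pose commanded when the call began, along the tool's axes at that moment; what a row does not reach only later rows make up. A row lasts 1/12 s, in which the tool goes at most 41.7 mm and 7.16 degrees, less where a joint would pass 70% of its speed; a pose out of reach is approached as far as the arm can. A call with a gripper value outside its range is refused whole. OPENING is the gripper command: -1 is shut, 1 is fully open, values between are in proportion, set as the call begins (- or left out, the last holds). The fingers move at their own pace and stop on an object; FORCE is the grip in N (left out, the last holds). Time passes only in rows, so rows that repeat a pose let the fingers close. It gives the time, the measured TCP pose, the force and the opening at its end, in the units of the state.
- r.state(): the state, without advancing time (a new reading comes with each control period).
- r.snapshot(name): name is "side" or "top"; returns (picture, depth): 480x640x3 uint8, blue, green, red; 480x640 float32, m along the optical axis (not along the pixel's ray), 0 where there is no reading.
- r.camera_model(name): a dict with "fovy" (degrees; the focal length in pixels is half the picture's height over the tangent of half this angle, whatever the lens; pixels are square), "cx", "cy" (the principal point, pixels), "camera_from_world" (4x4, takes a point from world to camera coordinates). Camera axes: x right, y down, z forward; pixel columns grow to the right and rows downward; lengths in m; the calibration is good to about 2 mm. A picture is of the moment at which its call begins. camera_model takes no time and is no camera call.
- r.hand_in(): hands the job in, once; it reports no verdict.
The state is a dict: "t": time; "joint_pos": joint angles; "qvel": joint speeds; "joint_torque": joint torques, N m; "position": TCP position; "ee_rot": TCP orientation; "force": force on the tool from outside, world axes, zero at the start; "wrist_torque": the same for the moment, N m; "opening": finger opening in m.
Only numpy, scipy, OpenCV 4.12 (cv2) and the standard library are available. Lean on these libraries where they do the work, as an engineer would, in place of code of your own. Each camera call takes 0.05 s, during which the arm holds its last target.

## Task

Swing the open hatch of the conveyor's drive box down until it is fully shut, then push its sprung wing stud in and turn it clockwise about a quarter turn until it is against its stop, and let go so that it springs up into its lock. Push only until you feel the stud bottom softly, do not force it down or against the stop, and leave the jars, caps and other things about it where they are.

Things in the scene. Friction and masses are not known exactly. Their poses are not given: they have to be found in the camera images.
- hatch (a joint): Opening angle of the hatch (rad): 0 = shut, starts 0.45 to 0.75. A 199 x 184 mm grey steel plate, 6 mm thick, on the 100 mm high drive box, hinged along the box's far edge; its near edge rises as it opens. It stays where it is left; 4 to 14 N pressed down on its upper face closes it. Shut, its top is 106 mm over the table.
- drive_box: Grey steel drive box fixed to the table, 200 (x) x 180 (y) x 100 mm; origin at the centre of its underside, z up, x from the near edge towards the hinge edge. With the hatch shut the stud's axis stands at x = -70 mm, y = 0 in this frame.
- box_hinge (a point): Middle of the hatch's hinge line: on the drive box's far edge at x = +100 mm, y = 0, 100 mm over the table; the hinge line runs along the box's y.
- hatch_pad (a point): Point on the hatch's upper face, 115 mm from the hinge line and 55 mm to the +y side of the middle: a free place to press on beside the stud. Its z is the hatch's outward normal.
- wing_grip (a point): Centre of the stud's steel wing: a bar 36 mm long (this point's x), 10 mm thick (its y, grip across it) and 26 mm high (z = stud axis, outward). Under it, 13 mm below this point, is a 36 mm round flange 4 mm thick. Hatch shut and stud out, this point is 153 mm over the table and the flange 30 mm clear of the hatch.
- stud: The stud itself (wing, flange, shank and 41 mm cross bar below the hatch, parallel to the wing); origin on its axis, at the hatch's upper face while the stud is out; x along the wing, z outward.
- keeper: Steel keeper inside the box under the stud, a post with the slotted catch, buffer and stop. Origin on the stud's axis at the box's inner floor. How low the catch is set on it differs from box to box by up to 16 mm and is not given. More than 30 N of contact force between stud and keeper (buffer, slot and stop added up) damages it.
- push (a joint): How far the stud is pushed in (m): 0 = out, grows inward. Spring: 4 N plus 0.3 N per mm. Its cross bar leaves the slot after 5.5 to 21.5 mm; about 2 mm deeper (7 to 23 mm, by the catch's setting) it meets a stiff rubber buffer of 18 N per mm, felt as a clear rise of force. Keep it down there to turn it. Let go after the turn, it springs up about 5 mm into the recess.
- turn (a joint): How far the stud is turned (rad): 0 as at the start (wing towards the hinge, cross bar in line with the slot), grows clockwise seen from above. Free play in the slot is about 0.1 rad. The rubber stop is met at about 1.4 rad and gives 2.5 N m per rad beyond; the locking recess spans 1.15 rad to the stop. Turning takes about 0.05 N m.
- jar_a: Full glass sauce jar, 62 mm across, 98 mm high; leave alone.
- jar_b: Full glass sauce jar, 62 mm across, 98 mm high; leave alone.
- jar_c: Full glass sauce jar, 62 mm across, 98 mm high; leave alone.
- driver: Screwdriver lying in front of the box; leave alone.
- cap_a: Brass-coloured screw cap, 66 mm across, 12 mm high; leave alone.
- cap_b: Brass-coloured screw cap, 66 mm across, 12 mm high; leave alone.
- sleeve: Grey plastic roller sleeve, 44 mm across, 40 mm high; leave alone.

How it is judged:
On the way:
1. the hatch is shut with the stud not yet turned (value of joint hatch below 0.02 rad and value of joint turn below 0.3 rad), for 0.2 s.
At the end, for the whole second after the job is handed in: The hatch is shut (within 0.02 rad), the stud is turned at least 1.12 rad, has sprung up to less than 20.5 mm of push and rests there, its cross bar pulled up against the catch (over 1 N) (value of joint hatch below 0.02 rad and value of joint turn above 1.12 rad and value of joint push between 0.0005 and 0.0205 m and velocity of joint turn between -0.1 and 0.1 rad/s and velocity of joint push between -0.005 and 0.005 m/s and contact force between stud and keeper above 1 N); the robot touches nothing.
It fails at once if the stud is forced: more than 30 N between it and the keeper (contact force between stud and keeper above 30 N).
It fails at once if a bystander is shifted by more than 30 mm (distance of any of jar_a, jar_b, jar_c, driver, cap_a, cap_b, sleeve from where it was at the start of the episode above 0.03 m).
It also fails if it takes over 70 s, if anything falls off the work surface, if the arm or the gripper's body presses on something with over 40 N, if the wrist force passes 120 N, or if a joint passes its speed limit or range.

## Working session

There is one attempt and no reset: what is moved stays moved. The work goes in short steps, Python scripts to look and compute and a shell command to move; the robot and the scene stay as the last step left them, time stands still between calls to the robot, and variables do not carry over. Pictures are saved under pics/ and viewed, and the job is handed in when it is done.

```bash
mkdir -p pics; ls
cat > h.py <<'E'
import numpy as np, cv2
from workcell import r
def cam(n):
    m=r.camera_model(n); f=240/np.tan(np.radians(m["fovy"])/2); return f,m["cx"],m["cy"],np.array(m["camera_from_world"])
def world(n,u,v,d):
    f,cx,cy,T=cam(n); p=np.array([(u-cx)/f*d,(v-cy)/f*d,d,1]); return (np.linalg.inv(T)@p)[:3]
def onz(n,u,v,z):
    f,cx,cy,T=cam(n); Ti=np.linalg.inv(T); o=Ti[:3,3]; d=Ti[:3,:3]@np.array([(u-cx)/f,(v-cy)/f,1]); return o+d*(z-o[2])/d[2]
def proj(n,p):
    f,cx,cy,T=cam(n); q=T@np.append(p,1); return q[0]/q[2]*f+cx,q[1]/q[2]*f+cy,q[2]
E
python3 - <<'E'
from h import *
for n in("top","side"):
    p,d=r.snapshot(n); cv2.imwrite(f"pics/{n}0.png",p); np.save(f"{n}0.npy",d); print(r.camera_model(n))
print(r.state())
E
```

```text
pics
{'fovy': 46.96539660405695, 'cx': 327.613234756689, 'cy': 239.62985808333528, 'camera_from_world': array([[ 0.01963895, -0.99973172, -0.01228021,  0.06863799],
       [-0.99573526, -0.0184501 , -0.090393  ,  0.51582549],
       [ 0.09014217,  0.01400306, -0.99583046,  1.28499856],
       [ 0.        ,  0.        ,  0.        ,  1.        ]])}
{'fovy': 56.4516248850672, 'cx': 314.5163695653707, 'cy': 236.5411099949659, 'camera_from_world': array([[-0.87887712, -0.47672633,  0.01752174,  0.48006894],
       [-0.26395828,  0.45537376, -0.850271  ,  0.20480891],
       [ 0.39736763, -0.75190873, -0.52605344,  1.02947603],
       [ 0.        ,  0.        ,  0.        ,  1.        ]])}
{'t': 0.1, 'joint_pos': array([-1.47432202e+00,  2.91230759e-01, -1.54039204e-01,  1.12672105e+00,
        1.16061842e-06,  1.43150379e+00]), 'qvel': array([ 4.15451588e-04, -8.23448154e-04,  7.91811044e-04, -1.70745578e-03,
       -1.88603021e-04, -6.24689227e-05]), 'joint_torque': array([ 1.85909914e-03, -5.37978029e+01,  3.31917000e+01,  9.32888535e-03,
       -1.14368061e-04,  6.93803841e-06]), 'position': array([ 0.1226055 , -0.51009779,  0.24979054]), 'ee_rot': array([ 0.55564037, -0.55502981,  0.43801644, -0.43743261]), 'force': array([ 0.42277608, -0.13658858,  0.27590587]), 'wrist_torque': array([ 0.02621759, -0.06897399, -0.01004385]), 'opening': 0.08556257431931998}
```

View pics/top0.png

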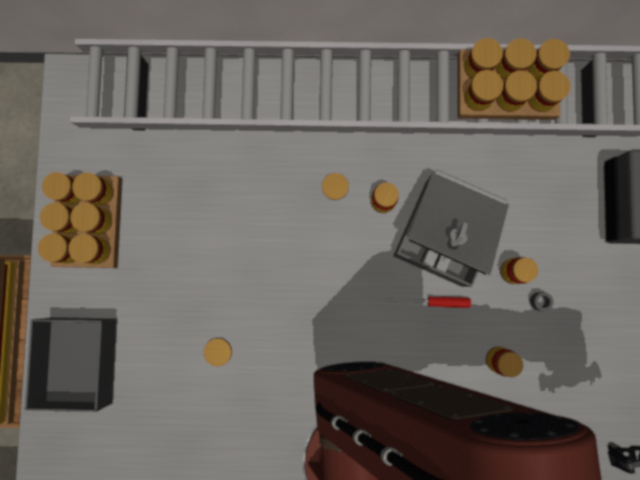

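View pics/side0.png

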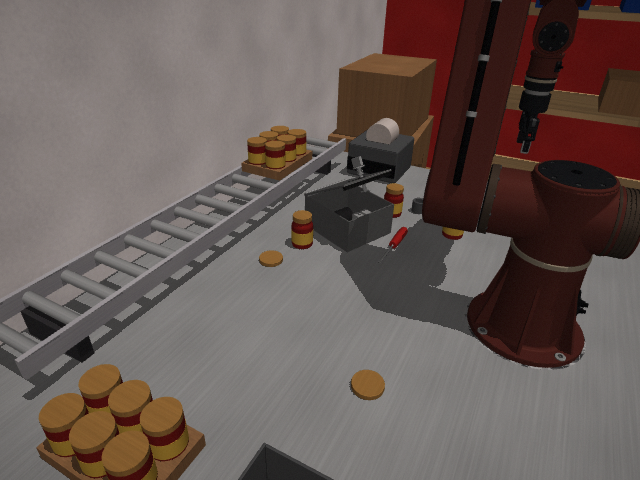

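The top view shows the drive box at about (450,230): its near edge runs (395,255)-(475,285), the hinge edge is up-right, and the wing is at about (457,233). The jars are at (385,195), (521,270) and (506,362), the driver at (449,301), the sleeve at (541,300) and the caps at (335,186) and (217,351). I'll enlarge the box next.

Run:
```python
from h import *
for n,(x,y,w,h) in dict(top=(370,150,200,150),side=(270,130,180,135)).items():
    p=cv2.imread(f"pics/{n}0.png")[y:y+h,x:x+w]; cv2.imwrite(f"pics/{n}0c.png",cv2.resize(p,(800,600),interpolation=cv2.INTER_CUBIC))
d=np.load("top0.npy")
print(d[0:480:60,::80])
for u,v in [(435,172),(506,206),(490,268),(412,240),(398,256),(474,283),(450,210),(480,240),(430,230),(457,233)]:
    print(u,v,d[v,u],world("top",u,v,d[v,u]).round(4))
```

```text
[[1.7222292  1.7117362  1.6918916  1.6871324  1.6758851  1.6687624
  1.6575799  1.6440535 ]
 [2.1534917  1.3799182  1.3789729  1.3775731  1.2805972  1.2714797
  1.1563141  1.1503344 ]
 [2.138348   1.2550112  1.2562599  1.2538477  1.2502372  1.2519449
  1.2521354  1.2488977 ]
 [2.11904    1.2523237  1.3470778  1.3489659  1.345778   1.3412812
  1.3444138  1.3376746 ]
 [2.1051555  1.2358612  1.3376067  1.3363801  1.3281375  1.2971623
  1.1608657  1.3246334 ]
 [1.826159   1.3279331  1.3260204  1.3259662  1.3195845  1.304302
  1.3137674  1.310609  ]
 [1.8603481  1.3163738  1.3133256  1.3134962  1.3070459  1.3033148
  1.3013372  1.301598  ]
 [1.8567473  1.2971456  0.         1.2996571  0.9643788  0.64285624
  0.54762053 0.52099454]]
435 172 1.2383546 [ 0.6638 -0.1604  0.1047]
506 206 1.223162 [ 0.5886 -0.3162  0.1109]
490 268 1.1254343 [ 0.4468 -0.2559  0.1971]
412 240 1.1350152 [ 0.5014 -0.0973  0.1946]
398 256 1.2765492 [ 0.477  -0.0853  0.0505]
474 283 1.3176253 [ 0.4191 -0.2724  0.0013]
450 210 1.1822348 [ 0.5713 -0.184   0.1523]
480 240 1.1608657 [ 0.5066 -0.2438  0.1671]
430 230 1.1465237 [ 0.5239 -0.1359  0.1846]
457 233 1.1092414 [ 0.5148 -0.1838  0.2205]
```

View pics/top0c.png

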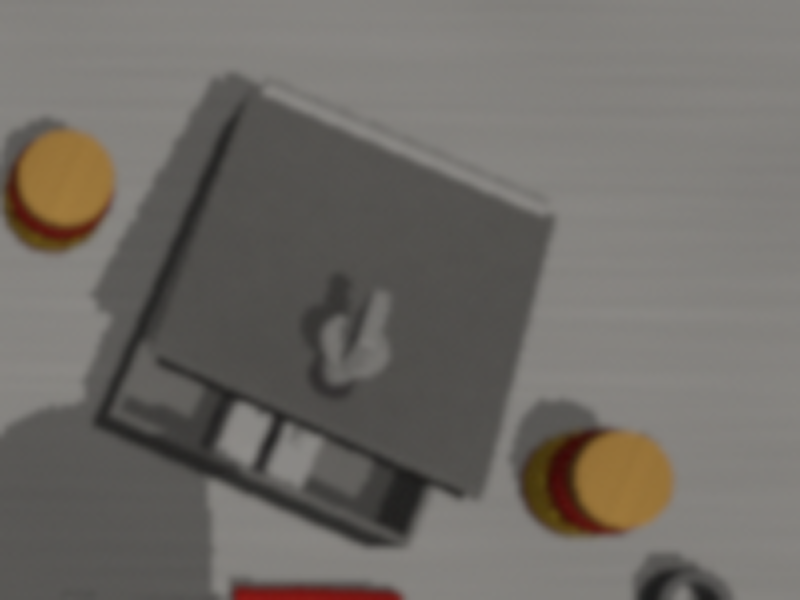

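View pics/side0c.png

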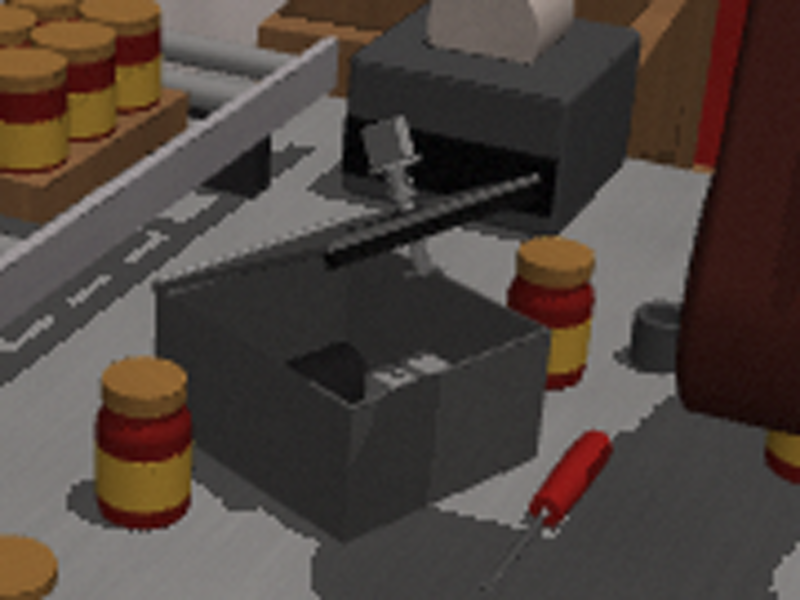

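Run:
```python
from h import *
from scipy.optimize import least_squares
d=np.load("top0.npy")
m=np.zeros(d.shape,np.uint8); poly=(np.array([[262,110],[535,220],[468,475],[180,350]])/4+[370,150]).astype(np.int32)
cv2.fillPoly(m,[poly],1); cv2.circle(m,(457,234),18,0,-1)
P=np.array([world("top",u,v,d[v,u]) for v,u in zip(*np.nonzero(m))])
A=np.c_[P[:,:2],np.ones(len(P))]; k=np.ones(len(P),bool)
for _ in range(6):
    c=np.linalg.lstsq(A[k],P[k,2],rcond=None)[0]; e=P[:,2]-A@c; k=abs(e)<.006
print("plane",c,k.mean(),e[k].std()); g=np.hypot(*c[:2]); th=np.arctan(g); print("angle",th,"yaw",np.arctan2(-c[1],-c[0]))
for n in("top","side"):
    T=np.linalg.inv(cam(n)[3]); print(n,T[:3,3])
for nm,(u,v),z in [("nearL",(98,422),.1),("nearR",(408,543),.1),("hingL",(265,82),.1),("hingR",(552,208),.1)]:
    print(nm,onz("top",370+u/4-.4,150+v/4-.4,z).round(4))
for nm,(u,v) in [("farL",(157,287)),("nearL",(352,405)),("nearR",(548,330))]:
    print("side",nm,onz("side",270+u*.225-.4,130+v*.225-.4,.1).round(4))
```

```text
Traceback (most recent call last):
  File "h.py", line 6, in world
    f,cx,cy,T=cam(n); p=np.array([(u-cx)/f*d,(v-cy)/f*d,d,1]); return (np.linalg.inv(T)@p)[:3]
              ~~~^^^
  File "h.py", line 4, in cam
    m=r.camera_model(n); f=240/np.tan(np.radians(m["fovy"])/2); return f,m["cx"],m["cy"],np.array(m["camera_from_world"])
ValueError: time passes only in moves, steps and waits
```

Calling the camera model that many times in one script is refused, so I'll cache it.

```bash
sed -i 's/^def cam/import functools\n@functools.lru_cache(None)\ndef cam/' h.py
python3 - <<'E'
from h import *
d=np.load("top0.npy")
m=np.zeros(d.shape,np.uint8); poly=(np.array([[262,110],[535,220],[468,475],[180,350]])/4+[370,150]).astype(np.int32)
cv2.fillPoly(m,[poly],1); cv2.circle(m,(457,234),18,0,-1)
P=np.array([world("top",u,v,d[v,u]) for v,u in zip(*np.nonzero(m))])
A=np.c_[P[:,:2],np.ones(len(P))]; k=np.ones(len(P),bool)
for _ in range(6):
    c=np.linalg.lstsq(A[k],P[k,2],rcond=None)[0]; e=P[:,2]-A@c; k=abs(e)<.006
print("plane",c,k.mean(),e[k].std()); g=np.hypot(*c[:2]); th=np.arctan(g); print("angle",th,"yaw",np.arctan2(-c[1],-c[0]))
for n in("top","side"):
    T=np.linalg.inv(cam(n)[3]); print(n,T[:3,3])
for nm,(u,v),z in [("nearL",(98,422),.1),("nearR",(408,543),.1),("hingL",(265,82),.1),("hingR",(552,208),.1)]:
    print(nm,onz("top",370+u/4-.4,150+v/4-.4,z).round(4))
for nm,(u,v) in [("farL",(157,287)),("nearL",(352,405)),("nearR",(548,330))]:
    print("side",nm,onz("side",270+u*.225-.4,130+v*.225-.4,.1).round(4))
E
```

```text
plane [-0.50766061  0.21662401  0.47860147] 0.9936852740591058 0.0019535566644188246
angle 0.504336633209738 yaw -0.40331839241009154
top [0.39644508 0.0601427  1.3271106 ]
side [0.06690216 0.90966892 0.70729084]
nearL [ 0.4758 -0.071   0.1   ]
nearR [ 0.4121 -0.2423  0.1   ]
hingL [ 0.6692 -0.1631  0.1   ]
hingR [ 0.6003 -0.3233  0.1   ]
side farL [ 0.6679 -0.1593  0.1   ]
side nearL [ 0.4835 -0.0782  0.1   ]
side nearR [ 0.413  -0.2353  0.1   ]
```

```bash
cat >> h.py <<'E'
from scipy.spatial.transform import Rotation as R
HX,HY,YAW=.632,-.240,-.41
ex=np.array([np.cos(YAW),np.sin(YAW),0]); ey=np.array([-np.sin(YAW),np.cos(YAW),0]); ez=np.array([0,0,1.])
H=np.array([HX,HY,.1])
def loc(x,y,z): return H+x*ex+y*ey+z*ez
def onhatch(a,y,n,th): # a from hinge, n normal from hinge plane
    return loc(-a*np.cos(th)+n*np.sin(th),y,a*np.sin(th)+n*np.cos(th))
def tool():
    s=r.state(); q=s["ee_rot"]; return s,R.from_quat([q[1],q[2],q[3],q[0]]).as_matrix()
E
python3 - <<'E'
from h import *
s,M=tool(); print(M.round(3))
for th in(.504,):
    for nm,p in dict(wingtop=onhatch(.17,0,.066,th),wing=onhatch(.17,0,.053,th),h0=onhatch(0,.092,.006,th),h1=onhatch(0,-.092,.006,th),n0=onhatch(.199,.092,.006,th),n1=onhatch(.199,-.092,.006,th)).items():
        for n in("top","side"): print(nm,p.round(3),n,np.array(proj(n,p)).round(1))
for th in(.504,0):print("pad68",th,onhatch(.115,.068,.006,th).round(4))
p=onhatch(.115,.068,.006,.504)
print("delta tool mm to 60mm above pad for TCP", (M.T@(p+[0,0,.06]-s["position"])*1e3).round(1), "jaw dir yaw",np.arctan2(M[1,0],M[0,0]), "local y yaw",YAW+np.pi/2)
E
```

```text
[[ 0.234 -0.     0.972]
 [-0.972  0.001  0.234]
 [-0.001 -1.     0.   ]]
wingtop [ 0.525 -0.193  0.24 ] top [464.  227.1   1.1]
wingtop [ 0.525 -0.193  0.24 ] side [355.5 156.3   1.3]
wing [ 0.519 -0.191  0.229] top [461.4 230.6   1.1]
wing [ 0.519 -0.191  0.229] side [356.8 160.8   1.3]
h0 [ 0.671 -0.157  0.105] top [433.4 168.6   1.2]
h0 [ 0.671 -0.157  0.105] side [303.5 192.7   1.4]
h1 [ 0.598 -0.326  0.105] top [509.4 202.3   1.2]
h1 [ 0.598 -0.326  0.105] side [348.8 178.    1.5]
n0 [ 0.512 -0.087  0.201] top [407.6 234.7   1.1]
n0 [ 0.512 -0.087  0.201] side [342.9 183.6   1.2]
n1 [ 0.438 -0.256  0.201] top [490.7 272.2   1.1]
n1 [ 0.438 -0.256  0.201] side [391.  167.7   1.3]
pad68 0.504 [ 0.5694 -0.1387  0.1608]
pad68 0 [ 0.5536 -0.1318  0.106 ]
delta tool mm to 60mm above pad for TCP [-256.8   29.4  521.2] jaw dir yaw -1.3350293828959106 local y yaw 1.1607963267948966
```

```bash
python3 -m jog '[[[0,-40,0],0],[[0,-80,0],0],[[-18,-80,35],0],[[-35,-80,71],0],[[-53,-80,107],0]]' -1 40
```

```text
t: 0.52
position: [0.2149, -0.4335, 0.3306]
ee_rot: [-0.555, 0.555, -0.438, 0.439]
force: [1.2, -1.8, 0.6]
opening: 0.0258
```

```bash
python3 -m jog '[[[-17,0,35],0],[[-34,0,70],0],[[-51,0,104],0],[[-68,0,138],0],[[-85,0,172],0]]'
```

```text
t: 0.93
position: [0.3627, -0.3095, 0.3302]
ee_rot: [0.555, -0.555, 0.438, -0.438]
force: [1.1, -1.5, -0.7]
opening: -0.0002
```

```bash
python3 -m jog '[[[-17,0,35],0],[[-34,0,70],0],[[-51,0,104],0],[[-68,0,138],0],[[-85,0,172],0]]'
```

```text
t: 1.35
position: [0.5102, -0.1866, 0.3301]
ee_rot: [-0.555, 0.555, -0.438, 0.438]
force: [1.2, -0.9, -1.0]
opening: 0.0003
```

```bash
python3 -m jog '[[[-17,0,35],0],[[-34,0,70],0],[[-34,0,70],-0.12],[[-34,0,70],-0.24],[[-34,0,70],-0.36]]'
```

```text
t: 1.77
position: [0.5695, -0.1379, 0.3295]
ee_rot: [-0.626, 0.626, -0.329, 0.328]
force: [-0.1, -0.1, -0.4]
opening: -0.0003
```

Remaining turn is about −2.136 rad.

```bash
python3 -m jog '[[[0,0,0],-0.12],[[0,0,0],-0.24],[[0,0,0],-0.36],[[0,0,0],-0.48],[[0,0,0],-0.6]]'
```

```text
t: 2.18
position: [0.569, -0.1388, 0.3299]
ee_rot: [0.695, -0.695, 0.13, -0.129]
force: [-0.1, 0.5, -0.5]
opening: -0.0002
```

```bash
python3 -m jog '[[[0,0,0],-0.12],[[0,0,0],-0.24],[[0,0,0],-0.36],[[0,0,0],-0.48],[[0,0,0],-0.6]]'
```

```text
t: 2.6
position: [0.569, -0.1388, 0.3299]
ee_rot: [0.703, -0.702, -0.081, 0.082]
force: [0.1, 0.4, -0.9]
opening: 0.0002
```

```bash
python3 -m jog '[[[0,0,0],-0.12],[[0,0,0],-0.24],[[0,0,0],-0.36],[[0,0,0],-0.48],[[0,0,0],-0.6]]'
```

```text
t: 3.02
position: [0.569, -0.1388, 0.3299]
ee_rot: [0.647, -0.647, -0.285, 0.286]
force: [-0.1, -0.6, -0.4]
opening: -0.0
```

```bash
python3 -m jog '[[[0,0,0],-0.12],[[0,0,0],-0.24],[[0,0,0],-0.336],[[0,0,0],-0.336]]'
python3 - <<'E'
from h import *
s,M=tool(); print(M.round(3),np.arctan2(M[1,0],M[0,0]),s["joint_pos"].round(3))
for th in(.504,.35,.2,.1,0):print(th,(M.T@(onhatch(.115,.068,.006,th)+[0,0,.019]-s["position"])*1e3).round(1))
for n in("top","side"):
    p,d=r.snapshot(n); cv2.imwrite(f"pics/{n}1.png",p)
p=cv2.imread("pics/side1.png")[80:280,250:450]; cv2.imwrite("pics/side1c.png",cv2.resize(p,(600,600),interpolation=cv2.INTER_CUBIC))
E
```

```text
t: 3.35
position: [0.569, -0.1388, 0.3299]
ee_rot: [0.591, -0.59, -0.389, 0.389]
force: [0.2, 0.3, 1.1]
opening: -0.0001
[[ 0.394 -0.001 -0.919]
 [ 0.919  0.     0.394]
 [-0.    -1.     0.001]] 1.165328057227199 [-0.364  0.386  0.191  1.377  0.     0.041]
0.504 [  0.3 150.1  -0.4]
0.35 [  0.3 165.9   7.7]
0.2 [  0.4 182.2  13.3]
0.1 [  0.4 193.5  15.6]
0 [  0.4 204.9  16.7]
```

View pics/side1c.png

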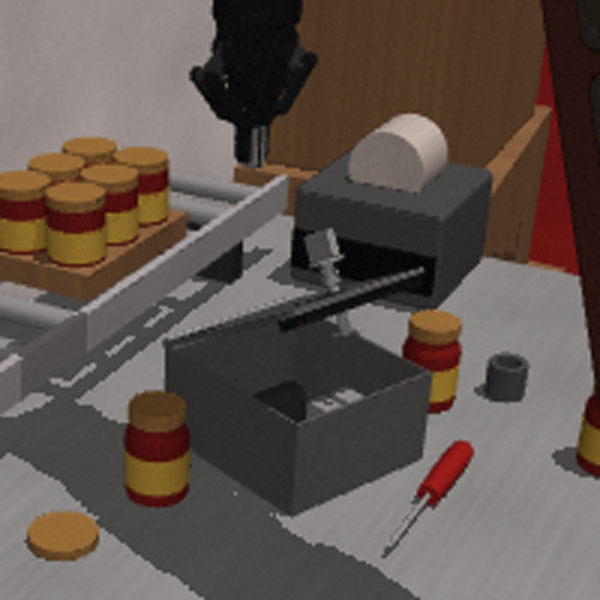

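The gripper is above the box's +y side, with the fingertips at about (250,160) in the crop and the wing at (322,245), clear of it. I'll descend now.

```bash
python3 -m jog '[[[4,40,0],0],[[4,80,0],0],[[4,115,0],0],[[4,135,0],0],[[4,138,0],0]]'
```

```text
t: 3.87
position: [0.5683, -0.1343, 0.1881]
ee_rot: [0.594, -0.59, -0.385, 0.388]
force: [-0.8, 0.4, -0.4]
opening: 0.0001
```

```bash
python3 -m jog '[[[0,6,0],0],[[0,12,1],0],[[0,18,4],0],[[0,24,6],0],[[0,28,8],0]]'
```

```text
t: 4.28
position: [0.5644, -0.1324, 0.1657]
ee_rot: [-0.591, 0.592, 0.388, -0.387]
force: [0.7, -0.3, 4.7]
opening: -0.0
```

```bash
python3 -m jog '[[[0,5,2],0],[[0,10,4],0],[[0,15,5],0],[[0,20,6],0],[[0,24,7],0]]'
```

```text
t: 4.7
position: [0.5573, -0.1294, 0.1401]
ee_rot: [-0.591, 0.592, 0.388, -0.388]
force: [2.5, -1.3, 3.0]
opening: 0.0003
```

```bash
python3 -m jog '[[[0,3,1],0],[[0,6,1],0],[[0,9,2],0],[[0,11,2],0],[[0,12,2],0]]'
```

```text
t: 5.12
position: [0.5552, -0.1284, 0.128]
ee_rot: [0.591, -0.591, -0.388, 0.388]
force: [2.1, -0.1, 3.1]
opening: 0.0001
```

```bash
python3 -m jog '[[[0,1,0],0],[[0,2,0],0],[[0,3,0],0],[[0,3,0],0]]'
```

```text
t: 5.45
position: [0.555, -0.1283, 0.1251]
ee_rot: [0.591, -0.591, -0.388, 0.388]
force: [1.2, 0.6, 2.2]
opening: -0.0002
```

```bash
python3 -m jog '[[[0,1,0],0],[[0,2,0],0],[[0,2,0],0]]'
```

```text
t: 5.7
position: [0.555, -0.1283, 0.1249]
ee_rot: [-0.591, 0.591, 0.388, -0.388]
force: [-5.8, 1.2, 20.8]
opening: 0.0004
```

It stopped hard at fingertip height 0.106 m, which means shut. I'll lift off and look.

```bash
python3 -m jog '[[[0,-10,0],0],[[0,-40,0],0],[[0,-80,0],0],[[0,-120,0],0],[[0,-160,0],0]]' 0.2
```

```text
t: 6.12
position: [0.5541, -0.1279, 0.2847]
ee_rot: [0.592, -0.591, -0.387, 0.388]
force: [1.4, -0.2, 0.8]
opening: 0.0509
```

```bash
python3 -m jog '[[[20,0,-20],0],[[40,0,-40],0],[[60,0,-60],0],[[70,0,-80],0],[[70,0,-80],0]]'
python3 - <<'E'
from h import *
for n,(x,y,w,h) in dict(top=(370,150,200,150),side=(270,130,180,135)).items():
    p,d=r.snapshot(n); cv2.imwrite(f"pics/{n}2.png",p);np.save(f"{n}2.npy",d)
    cv2.imwrite(f"pics/{n}2c.png",cv2.resize(p[y:y+h,x:x+w],(800,600),interpolation=cv2.INTER_CUBIC))
E
```

```text
t: 6.53
position: [0.6587, -0.095, 0.2816]
ee_rot: [0.591, -0.591, -0.388, 0.388]
force: [-0.4, 0.1, -1.0]
opening: 0.0512
```

View pics/top2c.png

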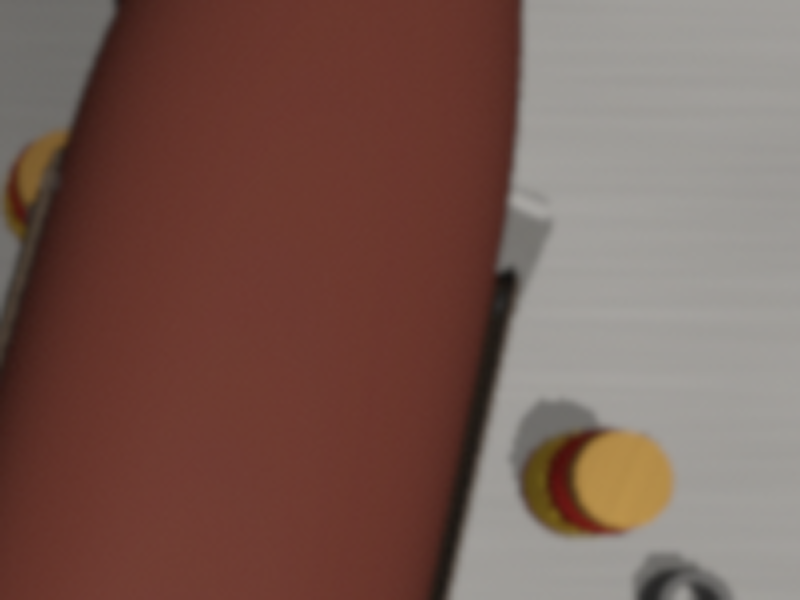

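View pics/side2c.png

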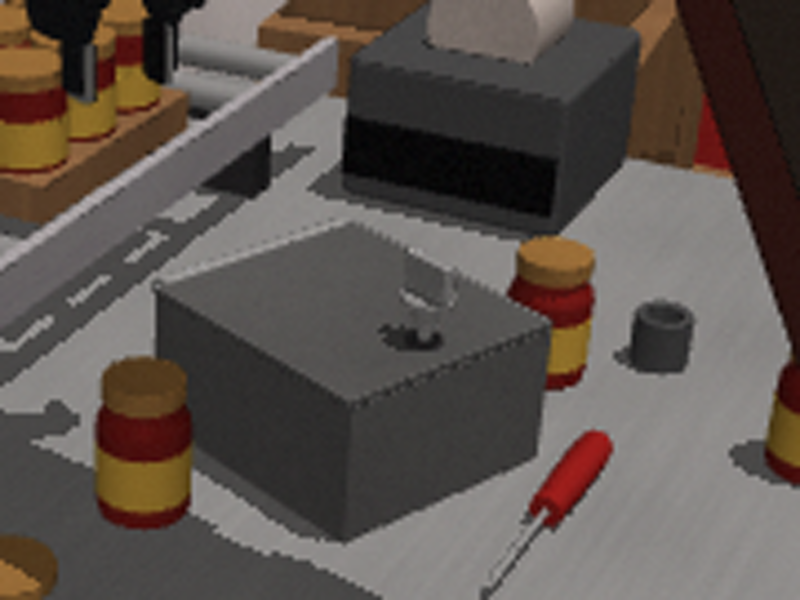

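The side view shows the hatch shut, with the wing upright at (428,280) and the shank base at (425,340). The arm blocks the top view, so I'll move aside once to measure the wing accurately.

```bash
python3 -m jog '[[[40,0,15],0],[[80,0,30],0],[[115,0,45],0],[[150,0,60],0],[[190,0,75],0]]'
```

```text
t: 7.05
position: [0.6618, 0.1077, 0.2839]
ee_rot: [0.592, -0.591, -0.387, 0.388]
force: [0.3, -0.5, -0.3]
opening: 0.0515
```

```bash
python3 - <<'E'
from h import *
for n,(x,y,w,h) in dict(top=(370,150,200,150)).items():
    p,d=r.snapshot(n); cv2.imwrite(f"pics/{n}3.png",p);np.save(f"{n}3.npy",d)
    cv2.imwrite(f"pics/{n}3c.png",cv2.resize(p[y:y+h,x:x+w],(800,600),interpolation=cv2.INTER_CUBIC))
for n in("top","side"):
    for p in [onhatch(.17,0,.066,0)+a*.018*ex for a in(-1,1)]+[onhatch(.17,0,.006,0)]: print(n,proj(n,p))
E
```

```text
top (np.float64(442.33055947943325), np.float64(261.67514682546016), np.float64(1.1588069940202967))
top (np.float64(449.187470958084), np.float64(246.11363419050085), np.float64(1.16158221656841))
top (np.float64(440.31007525732883), np.float64(255.64281839507282), np.float64(1.2199444328261901))
side (np.float64(370.99300564515784), np.float64(188.9933360632769), np.float64(1.2488850337959332))
side (np.float64(362.1418693893792), np.float64(184.52958486783263), np.float64(1.2727945045450937))
side (np.float64(364.89159917514195), np.float64(205.6059111659886), np.float64(1.2924029754592967))
```

View pics/top3c.png

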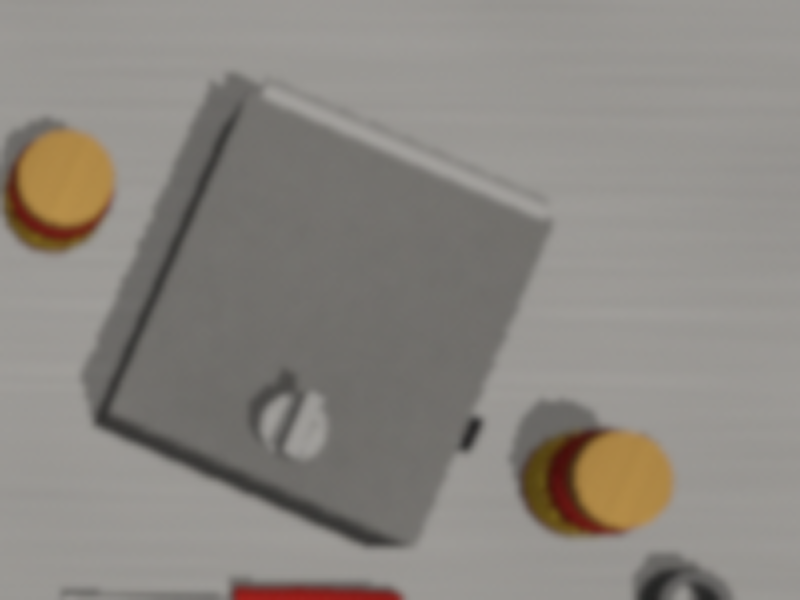

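```bash
python3 - <<'E'
from h import *
p=cv2.imread("pics/top3.png")[236:272,424:464]; 
p=cv2.normalize(p,None,0,255,cv2.NORM_MINMAX)
cv2.imwrite("pics/top3d.png",cv2.resize(p,(640,576),interpolation=cv2.INTER_CUBIC))
p=cv2.imread("pics/side2.png")[180:213,345:385]; 
p=cv2.normalize(p,None,0,255,cv2.NORM_MINMAX)
cv2.imwrite("pics/side2d.png",cv2.resize(p,(640,528),interpolation=cv2.INTER_CUBIC))
def q(n,ps,x0,y0,k):
    for nm,pp in ps: 
        a=proj(n,pp); print(n,nm,((np.array(a[:2])-[x0,y0])*k+k/2).round(0))
ps=[("wt"+str((a,b)),onhatch(.17,0,.066,0)+a*.018*ex+b*.005*ey) for a in(-1,1) for b in(-1,1)]
ps+=[("wb"+str((a,b)),onhatch(.17,0,.040,0)+a*.018*ex+b*.005*ey) for a in(-1,1) for b in(-1,1)]
ps+=[("fl"+str((a,b)),onhatch(.17,0,.040,0)+a*.018*ex+b*.018*ey) for a,b in((1,0),(-1,0),(0,1),(0,-1))]
q("top",ps,424,236,16);q("side",ps,345,180,16)
d=np.load("top3.npy"); print((1000*np.array([[world("top",u,v,d[v,u])[2] for u in range(432,456,2)] for v in range(244,268,2)])).round(0))
E
```

```text
top wt(-1, -1) [336. 435.]
top wt(-1, 1) [266. 403.]
top wt(1, -1) [446. 186.]
top wt(1, 1) [376. 154.]
top wb(-1, -1) [298. 444.]
top wb(-1, 1) [229. 413.]
top wb(1, -1) [405. 200.]
top wb(1, 1) [337. 170.]
top fl(1, 0) [371. 185.]
top fl(-1, 0) [264. 429.]
top fl(0, 1) [194. 251.]
top fl(0, -1) [441. 362.]
side wt(-1, -1) [444. 145.]
side wt(-1, 1) [403. 159.]
side wt(1, -1) [303.  73.]
side wt(1, 1) [262.  88.]
side wb(-1, -1) [432. 278.]
side wb(-1, 1) [391. 293.]
side wb(1, -1) [292. 205.]
side wb(1, 1) [251. 220.]
side fl(1, 0) [272. 212.]
side fl(-1, 0) [412. 285.]
side fl(0, 1) [267. 275.]
side fl(0, -1) [414. 222.]
[[ 103.  107.  107.  105.  110.  108.  107.  109.  105.  108.  106.  109.]
 [ 107.  107.  108.  104.  109.  109.  107.  103.  107.  108.  108.  109.]
 [ 108.  110.  107.  107.  103.  103.  105.  166.  166.  110.  109.  104.]
 [ 109.  102.  104.  140.  140.  139.  148.  172.  168.  169.  103.  103.]
 [ 111.  105.  139.  138.  140.  142.  163.  166.  166.  109.  109.  102.]
 [ 107.  112.  142.  144.  139.  149.  165.  167.  170.  139.  108.  108.]
 [ 105.  106.  143.  139.  139.  158.  162.  167.  141.  136.  109.  103.]
 [ 108.  105.  139.  142.  145.  163.  166.  168.  138.  141.  111.  104.]
 [ 103.  107.  144.  136.  156.  167.  167.  140.  143. 1327.  106.  108.]
 [ 107.  104.  106.  142.  165.  165.  167.  140.  139.  108.  106.  106.]
 [ 105.  106.  104.  104.  110.  157.  139.  106.  110.  103.  108.  102.]
 [ 107.  106.  106.  108.  106.  110.  108.  109.  108.  107.  103.  108.]]
```

View pics/top3d.png

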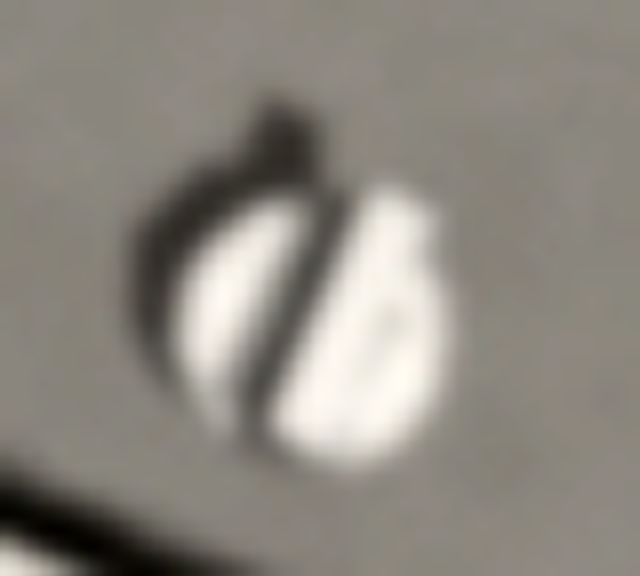

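View pics/side2d.png

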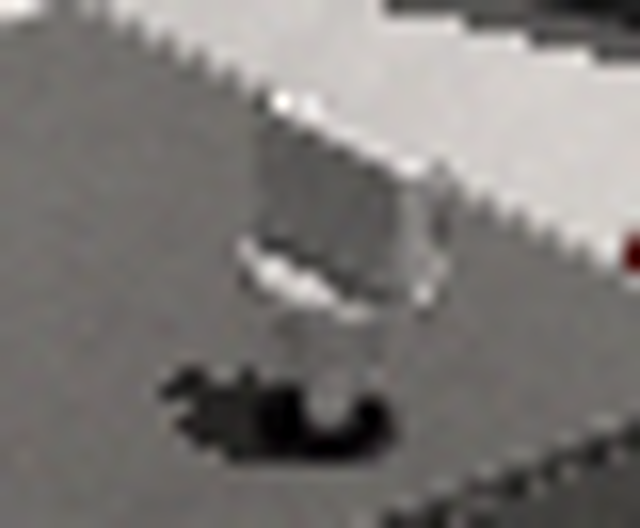

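```bash
python3 - <<'E'
from h import *
d=np.load("top3.npy"); P=np.array([world("top",u,v,d[v,u]) for v in range(240,270) for u in range(430,458)])
W=P[(P[:,2]>.157)&(P[:,2]<.18)]; F=P[(P[:,2]>.13)&(P[:,2]<.18)]
print(len(W),W.mean(0),"pred",onhatch(.17,0,.066,0)); 
c=W.mean(0)[:2]; C=np.cov((W[:,:2]-c).T); w,v=np.linalg.eigh(C); print("yaw",np.arctan(v[1,1]/v[0,1]),w**.5*12**.5)
c2,rad=cv2.minEnclosingCircle(F[:,:2].astype(np.float32)); print("flange",c2,rad)
s,M=tool(); print(s["position"])
for t in ((.474,-.171),tuple(c)): print("delta to z .28",(M.T@(np.array([*t,.28])-s["position"])*1e3).round(1))
E
```

```text
92 [ 0.47218554 -0.17047417  0.16522306] pred [ 0.47608946 -0.17223641  0.166     ]
yaw -0.4090802187591652 [0.01065632 0.03664887]
flange (0.4724479019641876, -0.17190948128700256) 0.018361719325184822
[0.66139436 0.11567955 0.28362538]
delta to z .28 [-337.4    2.8   59. ]
delta to z .28 [-337.6    2.8   60.9]
```

The wing fit gives 10.7 x 36.6 mm at height 0.165 m and yaw −0.409 rad, which matches what was given. The axis is at about (0.473, −0.171). I'll go above it.

```bash
python3 -m jog '[[[-40,0,7],0],[[-80,0,14],0],[[-120,0,21],0],[[-160,0,28],0],[[-200,0,35],0]]'
```

```text
t: 7.52
position: [0.5488, -0.0637, 0.2834]
ee_rot: [0.591, -0.591, -0.388, 0.388]
force: [1.8, -1.1, -0.3]
opening: 0.0514
```

```bash
python3 -m jog '[[[-40,0,7],0],[[-80,0,14],0],[[-120,0,20],0],[[-137,2,25],0],[[-137,2,25],0]]' 0
python3 - <<'E'
from h import *
s,M=tool(); print((M.T@(np.array([.473,-.171,.161])-s["position"])*1e3).round(1),s["opening"],s["joint_pos"].round(2))
E
```

```text
t: 7.93
position: [0.4704, -0.1807, 0.2814]
ee_rot: [0.592, -0.592, -0.386, 0.387]
force: [0.3, -0.2, 1.1]
opening: 0.0425
[ 10.  120.4   1.4] 0.04254208411020534 [-0.51  0.24 -0.15  1.19 -0.   -0.1 ]
```

```bash
python3 -m jog '[[[0,0,0],0],[[0,0,0],0]]'
python3 - <<'E'
from h import *
s,M=tool(); print((M.T@(np.array([.473,-.171,.161])-s["position"])*1e3).round(1),s["opening"])
E
```

```text
t: 8.1
position: [0.4735, -0.1778, 0.2815]
ee_rot: [0.591, -0.591, -0.388, 0.388]
force: [0.7, 0.9, 0.3]
opening: 0.0424
[  6.  120.5   3.2] 0.04235840380326938
```

```bash
python3 -m jog '[[[6,30,3],0],[[6,60,3],0],[[6,80,3],0],[[6,80,3],0]]'
python3 - <<'E'
from h import *
s,M=tool(); print((M.T@(np.array([.473,-.171,.161])-s["position"])*1e3).round(1),s["opening"])
p,d=r.snapshot("side"); p=p[130:230,300:420]; cv2.imwrite("pics/side4c.png",cv2.resize(p,(720,600),interpolation=cv2.INTER_CUBIC))
E
```

```text
t: 8.43
position: [0.4718, -0.1691, 0.1977]
ee_rot: [0.593, -0.589, -0.387, 0.389]
force: [-1.8, 0.8, 0.3]
opening: 0.043
[-1.3 36.7 -2.1] 0.04300672533379137
```

View pics/side4c.png

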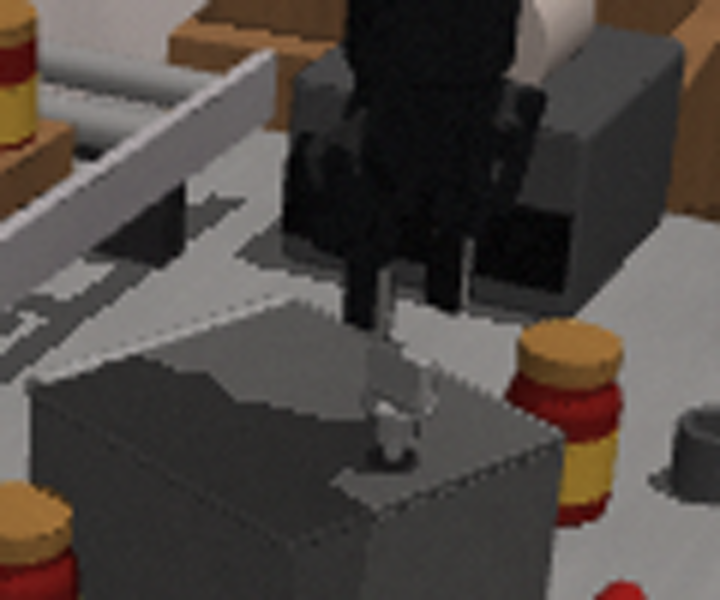

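The fingers, at (360,310) and (445,300), straddle the wing at (400,380). I'll go down 37 mm.

```bash
python3 -m jog '[[[0,15,-1],0],[[0,27,-1],0],[[0,35,-1],0],[[0,35,-1],0],[[0,35,-1],0]]'
python3 - <<'E'
from h import *
s,M=tool(); print((M.T@(np.array([.473,-.171,.161])-s["position"])*1e3).round(1),s["opening"],s["force"])
E
```

```text
t: 8.9
position: [0.475, -0.1718, 0.1672]
ee_rot: [-0.591, 0.591, 0.388, -0.388]
force: [-1.1, -0.3, 0.8]
opening: 0.0425
[-0.1  6.2  2.2] 0.04251934201094641 [-1.14435717 -0.33077348  0.75218768]
```

```bash
python3 -m jog '[[[0,4,2],0],[[0,4,2],0],[[0,4,2],0]]'
```

```text
t: 9.15
position: [0.4728, -0.1711, 0.1627]
ee_rot: [-0.591, 0.591, 0.388, -0.388]
force: [0.5, 0.1, -0.6]
opening: 0.0428
```

```bash
python3 -m jog '[[[0,0,0],0],[[0,0,0],0],[[0,0,0],0],[[0,0,0],0],[[0,0,0],0]]' -1 50
python3 - <<'E'
from h import *
s,M=tool(); print((M.T@(np.array([.473,-.171,.161])-s["position"])*1e3).round(1),s["opening"],s["force"],s["wrist_torque"])
E
```

```text
t: 9.57
position: [0.473, -0.171, 0.1626]
ee_rot: [-0.591, 0.591, 0.388, -0.388]
force: [0.3, 2.4, 4.0]
opening: 0.0092
[ 0.   1.6 -0. ] 0.009226671604430086 [0.33332112 2.40451754 4.00335174] [ 0.42032358 -0.13406169  0.00587616]
```

```bash
python3 -m jog '[[[0,2,0],0],[[0,4,0],0],[[0,5,0],0],[[0,5,0],0]]'
```

```text
t: 9.9
position: [0.4729, -0.171, 0.1572]
ee_rot: [-0.591, 0.591, 0.388, -0.388]
force: [1.6, 2.4, 3.7]
opening: 0.0092
```

```bash
python3 -m jog '[[[0,1,0],0],[[0,1,0],0],[[0,1,0],0]]'
```

```text
t: 10.15
position: [0.4729, -0.1711, 0.1564]
ee_rot: [-0.591, 0.591, 0.388, -0.388]
force: [1.3, 3.0, 4.5]
opening: 0.0089
```

```bash
python3 -m jog '[[[0,1,0],0],[[0,1,0],0],[[0,1,0],0]]'
```

```text
t: 10.4
position: [0.4729, -0.1711, 0.1554]
ee_rot: [-0.591, 0.591, 0.388, -0.388]
force: [2.0, 3.9, 5.2]
opening: 0.0089
```

```bash
python3 -m jog '[[[0,1,0],0],[[0,1,0],0],[[0,1,0],0]]'
```

```text
t: 10.65
position: [0.4729, -0.171, 0.1544]
ee_rot: [-0.591, 0.591, 0.388, -0.388]
force: [1.4, 2.5, 5.1]
opening: 0.0087
```

```bash
python3 -m jog '[[[0,1,0],0],[[0,1,0],0],[[0,1,0],0]]'
```

```text
t: 10.9
position: [0.4729, -0.1711, 0.1535]
ee_rot: [-0.591, 0.591, 0.388, -0.388]
force: [0.4, 2.6, 5.8]
opening: 0.009
```

```bash
python3 -m jog '[[[0,1,0],0],[[0,1,0],0],[[0,1,0],0]]'
```

```text
t: 11.15
position: [0.4729, -0.1711, 0.1525]
ee_rot: [-0.591, 0.591, 0.388, -0.388]
force: [1.8, 3.1, 5.4]
opening: 0.0092
```

```bash
python3 -m jog '[[[0,1,0],0],[[0,1,0],0],[[0,1,0],0]]'
```

```text
t: 11.4
position: [0.4729, -0.1711, 0.1515]
ee_rot: [-0.591, 0.591, 0.388, -0.388]
force: [-0.0, 3.2, 5.4]
opening: 0.0089
```

```bash
python3 -m jog '[[[0,1,0],0],[[0,1,0],0],[[0,1,0],0]]'
```

```text
t: 11.65
position: [0.4729, -0.171, 0.1505]
ee_rot: [-0.591, 0.591, 0.388, -0.388]
force: [1.4, 3.1, 6.6]
opening: 0.0087
```

```bash
python3 -m jog '[[[0,1,0],0],[[0,1,0],0],[[0,1,0],0]]'
```

```text
t: 11.9
position: [0.473, -0.1711, 0.1499]
ee_rot: [-0.591, 0.591, 0.388, -0.388]
force: [-0.8, 4.0, 10.7]
opening: 0.0089
```

```bash
python3 -m jog '[[[0,1,0],0],[[0,1,0],0],[[0,1,0],0]]'
```

```text
t: 12.15
position: [0.473, -0.1711, 0.1493]
ee_rot: [-0.591, 0.592, 0.388, -0.388]
force: [-2.3, 4.4, 16.0]
opening: 0.0088
```

There was a clear rise at z≈0.150 (about 12.5 mm of push). I'll ease off half a millimetre and turn.

```bash
python3 -m jog '[[[0,-0.5,0],0],[[0,-0.5,0],0.06],[[0,-0.5,0],0.12],[[0,-0.5,0],0.18],[[0,-0.5,0],0.24]]'; python3 -c "
from h import *
s,M=tool();print(s['wrist_torque'],s['force'],np.arctan2(M[1,0],M[0,0]))"
```

```text
t: 12.57
position: [0.473, -0.171, 0.1496]
ee_rot: [-0.634, 0.634, 0.314, -0.313]
force: [-1.3, 4.3, 13.9]
opening: 0.009
[ 1.08609074  0.13146395 -0.02422002] [-1.28226066  4.33061533 13.90159821] 0.9181747889854616
```

```bash
python3 -m jog '[[[0,0,0],0.07],[[0,0,0],0.14],[[0,0,0],0.21],[[0,0,0],0.28],[[0,0,0],0.35]]'; python3 -c "
from h import *
s,M=tool();print(s['wrist_torque'],s['force'],1.162-np.arctan2(M[1,0],M[0,0]))"
```

```text
t: 12.98
position: [0.4731, -0.1709, 0.1496]
ee_rot: [-0.679, 0.679, 0.198, -0.198]
force: [-0.1, 5.5, 13.3]
opening: 0.0087
[1.13071276 0.13224164 0.03387104] [-0.05290487  5.51837944 13.28266048] 0.5942426901655995
```

```bash
python3 -m jog '[[[0,0,0],0.07],[[0,0,0],0.14],[[0,0,0],0.21],[[0,0,0],0.28],[[0,0,0],0.35]]'; python3 -c "
from h import *
s,M=tool();print(s['wrist_torque'],s['force'],1.162-np.arctan2(M[1,0],M[0,0]))"
```

```text
t: 13.4
position: [0.4732, -0.1709, 0.1496]
ee_rot: [0.703, -0.703, -0.077, 0.076]
force: [-0.1, 5.4, 12.5]
opening: 0.0086
[1.22402921 0.02817409 0.03664819] [-0.05179533  5.42056693 12.45008919] 0.9441794991319272
```

```bash
python3 -m jog '[[[0,0,0],0.06],[[0,0,0],0.12],[[0,0,0],0.18],[[0,0,0],0.24],[[0,0,0],0.3]]'; python3 -c "
from h import *
s,M=tool();print(s['wrist_torque'],s['force'],1.162-np.arctan2(M[1,0],M[0,0]),s['position'],s['joint_pos'])"
```

```text
t: 13.82
position: [0.4733, -0.1709, 0.1496]
ee_rot: [0.707, -0.706, 0.028, -0.029]
force: [-0.4, 4.9, 12.0]
opening: 0.0092
[ 1.20832596 -0.05836223  0.10595661] [-0.37318536  4.90494285 12.00347303] 1.2437104193053814 [ 0.47328227 -0.17091382  0.14963101] [-4.92510161e-01  3.31550122e-01 -3.78420129e-01  8.59616790e-01
  9.37433217e-04  1.15999687e+00]
```

```bash
python3 -m jog '[[[0,0,0],0.03],[[0,0,0],0.06],[[0,0,0],0.06]]'; python3 -c "
from h import *
s,M=tool();print(s['wrist_torque'],s['force'],1.162-np.arctan2(M[1,0],M[0,0]))"
```

```text
t: 14.07
position: [0.4733, -0.1709, 0.1496]
ee_rot: [0.705, -0.705, 0.049, -0.05]
force: [-0.5, 5.2, 12.1]
opening: 0.0087
[ 1.25504748 -0.12846969 -0.02981635] [-0.53841693  5.15612786 12.14383085] 1.3025967967425995
```

```bash
python3 -m jog '[[[0,0,0],0.03],[[0,0,0],0.05],[[0,0,0],0.05]]'; python3 -c "
from h import *
s,M=tool();print(s['wrist_torque'],s['force'],1.162-np.arctan2(M[1,0],M[0,0]))"
```

```text
t: 14.32
position: [0.4733, -0.1709, 0.1496]
ee_rot: [0.704, -0.704, 0.067, -0.068]
force: [0.7, 5.4, 13.0]
opening: 0.0087
[ 1.23908327 -0.03384055 -0.00779173] [ 0.72283954  5.39181348 12.99468344] 1.35197718430736
```

```bash
python3 -m jog '[[[0,0,0],0.02],[[0,0,0],0.05],[[0,0,0],0.05]]'; python3 -c "
from h import *
s,M=tool();print(s['wrist_torque'],s['force'],1.162-np.arctan2(M[1,0],M[0,0]))"
```

```text
t: 14.57
position: [0.4733, -0.1709, 0.1496]
ee_rot: [0.702, -0.702, 0.084, -0.085]
force: [0.9, 4.8, 12.5]
opening: 0.0089
[ 1.26214494 -0.09938271  0.07815487] [ 0.94615236  4.83728639 12.52793687] 1.4024544007459459
```

```bash
python3 -m jog '[[[0,0,0],0.02],[[0,0,0],0.03],[[0,0,0],0.03],[[0,0,0],0.03]]'; python3 -c "
from h import *
s,M=tool();print(s['wrist_torque'],s['force'],1.162-np.arctan2(M[1,0],M[0,0]))"
```

```text
t: 14.9
position: [0.4733, -0.1709, 0.1496]
ee_rot: [0.701, -0.701, 0.094, -0.095]
force: [1.1, 5.6, 13.6]
opening: 0.009
[ 1.28526433 -0.18285185  0.10107868] [ 1.1461451   5.63148165 13.59645482] 1.4306225996950996
```

The torque is rising slightly at 1.43 rad, so the stud is at its stop. I'll ease up into the recess and release.

```bash
python3 -m jog '[[[0,-1,0],0],[[0,-2,0],0],[[0,-3,0],0],[[0,-3,0],0]]'; python3 -c "
from h import *
s,M=tool();print(s['wrist_torque'],s['force'],1.162-np.arctan2(M[1,0],M[0,0]))"
```

```text
t: 15.23
position: [0.4733, -0.1709, 0.1521]
ee_rot: [0.701, -0.7, 0.094, -0.095]
force: [2.0, 5.1, 7.0]
opening: 0.0089
[ 1.10467079 -0.53164331  0.05993496] [2.0471263  5.12119449 7.03436723] 1.430635031782361
```

```bash
python3 -m jog '[[[0,-1,0],0],[[0,-1,0],0],[[0,-1,0],0],[[0,-1,0],0],[[0,-1,0],0]]' 0
```

```text
t: 15.65
position: [0.4725, -0.1712, 0.1526]
ee_rot: [-0.701, 0.701, -0.095, 0.095]
force: [0.5, -0.0, -0.1]
opening: 0.0422
```

```bash
python3 -m jog '[[[0,-10,0],0],[[0,-35,0],0],[[0,-70,0],0],[[0,-105,0],0],[[0,-125,0],0]]'
python3 - <<'E'
from h import *
p,d=r.snapshot("side"); p=p[130:265,270:450]; cv2.imwrite("pics/side5c.png",cv2.resize(p,(800,600),interpolation=cv2.INTER_CUBIC))
s,M=tool(); print(M.round(2),s["position"])
E
```

```text
t: 16.07
position: [0.4734, -0.1715, 0.2821]
ee_rot: [-0.7, 0.701, -0.094, 0.096]
force: [0.5, -0.1, 0.9]
opening: 0.0426
[[ 0.96  0.01  0.27]
 [-0.27 -0.    0.96]
 [ 0.01 -1.   -0.  ]] [ 0.47458243 -0.17211851  0.28468619]
```

View pics/side5c.png

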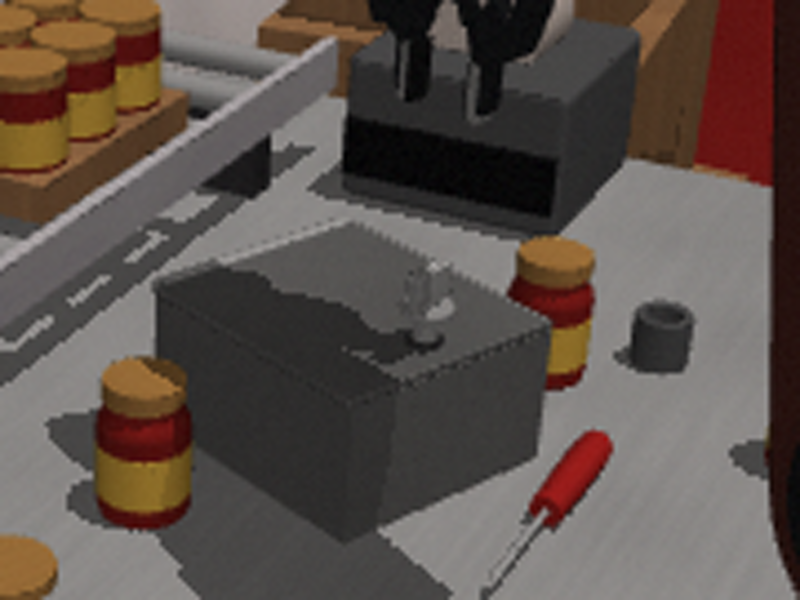

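The side view shows the wing at (430,290), turned across and sitting lower than before. Jars, driver and sleeve look unmoved. I'll move aside to check the height and turn from the top.

```bash
python3 -m jog '[[[10,0,40],0],[[20,0,80],0],[[30,0,120],0],[[40,0,160],0],[[50,0,200],0]]'
```

```text
t: 16.53
position: [0.5746, 0.0102, 0.2784]
ee_rot: [-0.701, 0.701, -0.095, 0.095]
force: [1.8, -1.0, 0.6]
opening: 0.0429
```

```bash
python3 -m jog '[[[10,0,40],0],[[20,0,80],0],[[20,0,80],0],[[20,0,80],0]]'
python3 - <<'E'
from h import *
p,d=r.snapshot("top"); cv2.imwrite("pics/top6.png",p)
cv2.imwrite("pics/top6c.png",cv2.resize(p[150:300,370:570],(800,600),interpolation=cv2.INTER_CUBIC))
P=np.array([world("top",u,v,d[v,u]) for v in range(240,270) for u in range(430,458)])
W=P[(P[:,2]>.142)&(P[:,2]<.18)]; c=W.mean(0); C=np.cov((W[:,:2]-c[:2]).T); w,v=np.linalg.eigh(C)
F=P[(P[:,2]>.118)&(P[:,2]<.138)]
print(len(W),c,np.median(W[:,2]),"flange z",np.median(F[:,2]),"yaw",np.arctan2(v[1,1],v[0,1]),w**.5*12**.5)
Q=np.array([world("top",u,v,d[v,u]) for u,v in((450,215),(430,225),(470,240),(425,245),(460,270))]); print(Q[:,2].round(4))
p0=cv2.imread("pics/top3.png"); print(cv2.absdiff(p,p0)[150:380,320:560].max(2).__gt__(60).sum())
E
```

```text
t: 16.87
position: [0.6149, 0.0822, 0.2774]
ee_rot: [-0.701, 0.701, -0.094, 0.093]
force: [0.1, -0.2, 0.4]
opening: 0.0427
96 [ 0.47220104 -0.17043163  0.15762666] 0.15860678508988912 flange z 0.13299002088090472 yaw 1.3470067391731202 [0.01088938 0.037462  ]
[0.1111 0.109  0.1088 0.1084 0.1061]
2711
```

View pics/top6.png

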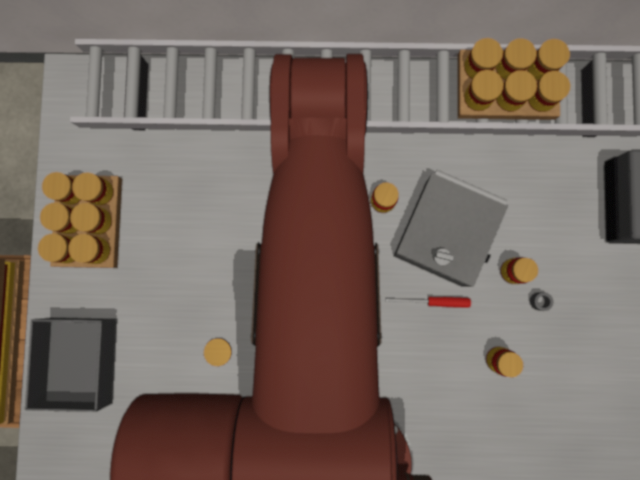

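The wing's yaw changed by 1.386 rad clockwise. Its top is about 7 mm lower than when out, so it rose about 5 mm from the buffer. The hatch plate is level at about 0.106–0.111 m. The bystanders in view haven't moved. One cap is hidden behind the arm, but the arm never went near it. I'll hand in now.

```bash
python3 -c "
from h import *
print(r.state()['force']); print(r.hand_in())"
```

```text
[-1.60558945 -0.93214661 -0.36898476]
the job is handed in; nothing more can be done
None
```

I shut the hatch, pushed the stud in, turned it clockwise against its stop and let it spring up into the lock. The job is handed in at about 17 s; no verdict is reported.

- **Hatch:** I pressed it down with closed fingertips until it stopped at 106 mm over the table, its shut height. The last push reached about 21 N.
- **Stud:** I felt the buffer after about 12.5 mm of push, and the force peaked at 16 N including the spring. I eased off 0.5 mm and turned the stud to 1.43 rad. The torque there was about 0.1 N m; with ±0.05 N m of noise, that was only a faint sign of the stop.
- **Last camera check:** The wing was turned 1.39 rad and its top was about 7 mm below the out position, which is 5 to 6 mm up from the buffer, as expected for the lock. The hatch was level, with plate heights of 106–111 mm. That is up to 5 mm over nominal, within the few mm of camera noise.
- **Bystanders:** The jars, driver, sleeve and one cap looked unmoved. The second cap was hidden behind the arm in the last picture, but the arm never went near it.
- **Not checked:** I could not measure the stud's pull against the catch directly, so the 1 N condition rests on its sprung-up height.

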